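# Clamp a re-glued cheese paddle in the screw press

## Robot

A 7-joint arm with a two-finger parallel gripper is mounted at the origin on a cart in front of the work surface, level with it; the furniture and walls round the work are solid. World frame = base frame: x ahead of the robot, y to its left, z up, the work surface at z = 0. Lengths are in mm, angles in degrees, forces in N, time in s.
With the tool pointing down it reaches from about 425 to 950 mm from the base axis. Payload 4.7 kg.
Tool frame: the origin (TCP) lies at the centre of the arm's flange, where the gripper is bolted on; the fingertips stand ctrl.tip_reach ahead of it and the grasp point (between the pads) lies 164 mm ahead of it (ctrl.tip_reach is the distance from the TCP to the fingertips, in mm); x points along the fingers, y is the direction in which the jaws open and shut, and the axes are right-handed (so a half turn about x gives the same grasp; the last joint's range is limited). The gripper opens to 87 mm and grips with 3 to 60 N. Pads are 19 mm wide; open, the fingers measure 117 mm over their backs; the gripper's body (75 mm by 190 mm) begins 51 mm behind the grasp point.
Start: joints at [-65.598, 26.849, -2.785, 87.806, 1.381, 65.374, -4.715], TCP at [296.481, 606.407, 404.773] pointing down, gripper open.
Joint ranges: [-148.3, 148.3], [-19.14, 114.17], [-79.39, 73.82], [5.75, 140.21], [-59.74, 239.74], [12.07, 113.84], [-152.46, 152.46]. Speed limits (degrees/s): [147.25, 147.25, 180, 180, 180, 180, 180].

## Interface

Orientations are given as [roll, pitch, yaw] about the fixed x, y, z axes, in that order (R = Rz(yaw) Ry(pitch) Rx(roll)).
In Python, from bench import ctrl, imaging gives the robot as it stands.
- The arm moves only by the shell command python3 -m pendant 'ROWS' [FORCE]. ROWS is a JSON object of lists of equal length, an entry for each row: "fingers": the opening in per cent of the stroke, from 0 (shut) to 100 (fully open); "slide": the shift along the tool's x, y, z in units of 50 cm (1.0 is 50 cm), a list of three; "rot": the turn, a rotation vector about the tool's x, y, z in units of 120 degrees (1.0 is 120 degrees), a list of three. A call has 1 to 20 rows; each row is the pose to reach, as a shift and turn from the pose commanded when the call began, along the tool's axes at that moment; what a row does not reach only later rows make up. A row lasts 1/10 s, in which the tool goes at most 50 mm and 8.59 degrees, less where a joint would pass 70% of its speed; a pose out of reach is approached as far as the arm can. A call with a number of a shift or a turn outside -1 to 1 is refused whole. A call with a gripper value outside its range is refused whole. The fingers move at their own pace and stop on an object; FORCE is the grip in N (left out, the last holds). Time passes only in rows, so rows that repeat a pose let the fingers close. It gives the time, the measured TCP pose, the force and the opening at its end, in the units of the state.
- ctrl.read_state(): the state, without advancing time (a new reading comes with each control period).
- imaging.capture(name): name is "side" or "top"; returns a dict with "color" (400x640x3 uint8, blue, green, red), "z_map" (400x640 float32, mm along the optical axis (not along the pixel's ray), 0 where there is no reading), "fx", "fy", "cx", "cy" (pixels), "R" (3x3) and "t" (3): a world point X has camera coordinates R X + t. Camera axes: x right, y down, z forward; pixel columns grow to the right and rows downward; lengths in mm; the calibration is good to about 2 mm. A picture is of the moment at which its call begins.
- ctrl.finish_job(): hands the job in, once; it reports no verdict.
The state is a dict: "clock": time; "joint_positions": joint angles; "dq": joint speeds; "joint_torque": joint torques, N m; "ee_pos": TCP position; "eef_rot": TCP orientation; "contact_force": force on the tool from outside, world axes, zero at the start; "wrist_torque": the same for the moment, N m; "width": opening from 0.0 (shut) to 1.0 (fully open).
Only numpy, scipy, OpenCV 4.12 (cv2) and the standard library are available. Lean on these libraries where they do the work, as an engineer would, in place of code of your own. Each camera call takes 0.05 s, during which the arm holds its last target. There are 200 camera calls.

## Task

The freshly glued cheese paddle lies part-way in the small screw press. Slide it gently in until it is fully home against the brass stop, then turn the press's knob clockwise until the pad just touches the paddle, and from there a quarter turn more and no further. Let go and leave the other things on the counter where they are.

Things in the scene. Friction and masses are not known exactly. Their poses are not given: they have to be found in the camera images.
- press: Screw press, fixed. Origin on the counter under the screw axis; +x from the open front to the rear column. Wooden bed 130 wide, x -125 to +105, top 12 mm above the counter. Brass guide rails 10 mm high, inner faces at y = +-45, x -30 to +45, flared lead-in from x = -56. Column x 62 to 92. Steel arm above 46 wide, round nose of radius 27 about the screw axis, 72 to 102 mm above the counter.
- head: Fixed overhead arm with the knob, screw and round rubber pad (42 mm wide) it carries. Origin on the screw axis 76 mm above the counter, axes as press. The pad starts 3 to 7 mm above the paddle's top; how far differs each time and is not measured. One knob turn lowers it 16 mm. The pad is sprung: on touching it soon presses with 40 N, then 24 N more per further quarter turn.
- knob (a joint): Knob angle in rad about the vertical screw axis: 0 at the start (its bar along the press x axis), growing clockwise seen from above (tightens, lowers the pad), up to 9. Turns stiffly, steady friction about 0.24 N m, stays where left, does not rise or sink. When the pad touches, the moment resisting tightening steps up by about 0.10 N m, then grows 0.06 N m over the next quarter turn.
- knob_grip (a point): Point on the screw axis in the middle of the knob's brass grip bar, 128.5 mm above the counter; its x axis runs along the bar. The bar is 52 long, 16 thick, and reaches from 112.5 to 140.5 mm above the counter; below it is a round boss 38 mm wide, then the arm's top at 102 mm.
- stop: The fixed brass stop block at the back of the bed, 70 mm wide, 18 mm high above the bed.
- stop_face (a point): Middle of the stop's front face, at bed height (12 mm above the counter), 45 mm behind the screw axis; axes as the press (+x into the stop).
- paddle: The loose light-wood cheese paddle, 14 mm thick, about 0.35 kg, lying flat on the bed. Origin: centre of the underside of its 90 x 80 mm blade; +x points to the blade's straight far edge (45 mm from the origin), the handle runs to -x. It starts 25 to 40 mm short of the stop and up to 0.05 rad askew.
- paddle_edge (a point): Middle of the blade's straight far edge, at its underside. It meets stop_face when the paddle is home.
- paddle_grip (a point): Middle of the paddle's handle, half-way up its thickness (19 mm above the counter); the handle is 24 mm wide, from 65 to 155 mm from the blade's centre.
- jigger: Bystander: brass double jigger, 44 mm wide, 90 mm tall, standing. Origin at the centre of its underside.
- cork_0: Bystander: a bottle cork lying on the counter, about 45 x 23 mm.
- corkscrew: Bystander: T corkscrew with a walnut handle, 123 x 94 x 25 mm, lying.
- dropper: Bystander: small green glass bottle with a black cap, 42 mm wide, 130 mm tall, standing.
- shaker: Bystander: steel cocktail shaker with a brass cap, 68 mm wide, 208 mm tall, standing.

How it is judged (in metres and radians):
On the way, in this order (a step that is already met when the one before it is completed fails the run):
1. the paddle is home against the stop (within 3 mm) while the pad is still clear of it (x of paddle_edge in the frame of stop_face above -0.003 m and contact force between head and paddle below 0.5 N), for 0.2 s.
2. the pad presses on the paddle (contact force between head and paddle above 20 N), for 0.1 s.
At the end, for the whole second after the job is handed in: The paddle lies home, its far edge within 3 mm of the stop and square within 0.08 rad, and the pad presses on it with 56 to 72 N: a quarter turn (give or take 30 degrees) after touching (x of paddle_edge in the frame of stop_face above -0.003 m and angle between the x axis of paddle and the x axis of press, either way round below 0.08 rad and contact force between head and paddle between 56 and 72 N and linear speed of paddle below 0.01 m/s).
It fails at once if the screw is overtightened: the pad presses with more than 84 N (nearly half a turn after touching) (contact force between head and paddle above 84 N).
It fails at once if the paddle is rammed into the stop with more than 30 N (contact force between paddle and stop above 30 N).
It fails at once if a bystander is pushed more than 30 mm (distance of any of jigger, cork_0, corkscrew, dropper, shaker from where it was at the start of the episode above 0.03 m).
It also fails if it takes over 72 s, if anything falls off the work surface, if the arm or the gripper's body presses on something with over 40 N, if the wrist force passes 120 N, or if a joint passes its speed limit or range.

## Working session

There is one attempt and no reset: what is moved stays moved. The work goes in short steps, Python scripts to look and compute and a shell command to move; the robot and the scene stay as the last step left them, time stands still between calls to the robot, and variables do not carry over. Pictures are saved under pics/ and viewed, about 8 in all and at most 12, crops included, and the job is handed in when it is done.

```bash
ls; mkdir -p pics; python3 - <<'E'
from bench import ctrl, imaging
import cv2,numpy as np
print(ctrl.read_state(), ctrl.tip_reach)
for n in("top","side"):
    d=imaging.capture(n); np.savez(f"{n}0.npz",**d); cv2.imwrite(f"pics/{n}0.png",d["color"]); print(n,d["R"],d["t"],d["fx"],d["cx"],d["cy"])
E
```

```text
pics
{'clock': 0.0, 'joint_positions': array([-65.59991879,  26.89737179,  -2.78438639,  87.87134094,
         1.38184396,  65.37463066,  -4.71549672]), 'dq': array([-0.06650204, -0.05039803, -0.0548618 , -0.02832908,  0.02334997,
       -0.12277245, -0.03937412]), 'joint_torque': array([-1.50813753e-04, -5.07964969e+01, -8.10471014e-02, -2.36157149e+01,
       -6.13584020e-02,  3.79291875e-02,  1.63671584e-04]), 'ee_pos': array([296.37158269, 606.20081575, 403.71593606]), 'eef_rot': array([ -87.47930247,   89.89024967, -113.53302153]), 'contact_force': array([-0.19402519,  0.17075451, -0.2709098 ]), 'wrist_torque': array([-0.0335728 , -0.00120195, -0.00437998]), 'width': 1.0008126131658845} 182.2
top [[ 0.0218285  -0.99975948 -0.00211892]
 [-0.9896165  -0.02130577 -0.14214519]
 [ 0.14206585  0.00519973 -0.98984355]] [ -14.51875915  541.86224967 1369.59127975] 476.13223066322183 323.4491339964078 200.18481740591685
side [[-0.99551954 -0.09410913 -0.00918206]
 [-0.07449825  0.8404395  -0.53676015]
 [ 0.05823099 -0.53367117 -0.84368491]] [ 539.47362666   95.26251769 1215.88081124] 435.9194661092474 320.7999458761149 200.59450857146481
```

View pics/top0.png

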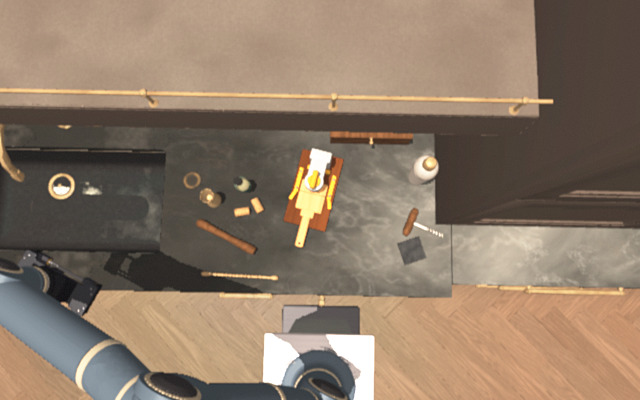

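View pics/side0.png

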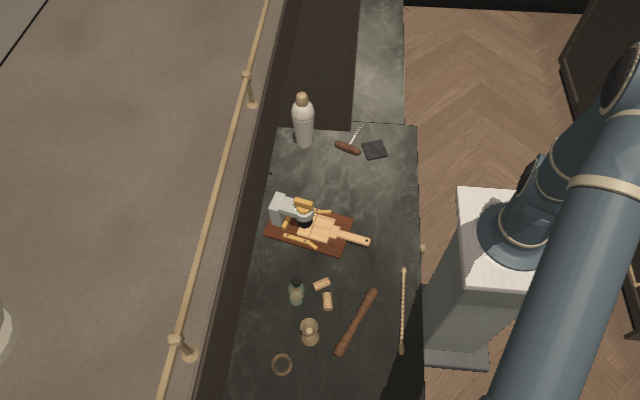

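The top view shows the press at about (313,190), its handle end at (301,245), and an overhead cabinet behind it (rows below 130). In the side view the press is at about (300,220). Next I'll enlarge both.

```bash
cat > h.py <<'E'
import numpy as np, cv2
def ray(d,u,v,z):
    R,t=np.array(d["R"]),np.array(d["t"]); r=R.T@np.array([(u-d["cx"])/d["fx"],(v-d["cy"])/d["fy"],1]); c=-R.T@t
    return c+r*(z-c[2])/r[2]
def pt(d,u,v):
    z=d["z_map"][int(v),int(u)]; p=np.array([(u-d["cx"])/d["fx"],(v-d["cy"])/d["fy"],1])*z
    return np.array(d["R"]).T@(p-d["t"])
def proj(d,X):
    p=np.array(d["R"])@np.array(X,float)+d["t"]; return np.array([d["fx"]*p[0]/p[2]+d["cx"],d["fy"]*p[1]/p[2]+d["cy"]])
E
python3 - <<'E'
from h import *
T=np.load("top0.npz");S=np.load("side0.npz")
a=cv2.resize(T["color"][140:255,275:351],None,fx=5.2,fy=5.2,interpolation=cv2.INTER_CUBIC)
b=cv2.resize(S["color"][185:260,258:378],None,fx=3.3,fy=3.3,interpolation=cv2.INTER_CUBIC)
c=np.zeros((600,800,3),np.uint8);c[:a.shape[0],:a.shape[1]]=a;c[:b.shape[0],400:400+b.shape[1]]=b[:,:400];cv2.imwrite("pics/c0.png",c)
for u,v in[(316,180),(320,155),(301,245),(308,205),(300,225),(300,115),(300,98),(372,135),(315,190),(335,165),(241,183),(425,165),(209,198),(241,212)]:print("T",u,v,pt(T,u,v).round())
for u,v in[(302,203),(368,240),(247,100),(303,130)]:print("S",u,v,pt(S,u,v).round())
E
```

```text
T 316 180 [584.  19. 137.]
T 320 155 [664.  10.  98.]
T 301 245 [409.  60.  30.]
T 308 205 [529.  43.  21.]
T 300 225 [469.  65.  21.]
T 300 115 [581.  34. 708.]
T 300 98 [589.  31. 761.]
T 372 135 [ 732. -141.   81.]
T 315 190 [561.  21. 104.]
T 335 165 [655. -35.  13.]
T 241 183 [573. 227. 129.]
T 425 165 [ 619. -270.  198.]
T 209 198 [539. 333.  52.]
T 241 212 [503. 242.  25.]
S 302 203 [586.  34. 138.]
S 368 240 [407.  66.  25.]
S 247 100 [597. 258. 717.]
S 303 130 [ 619. -254.   90.]
```

View pics/c0.png

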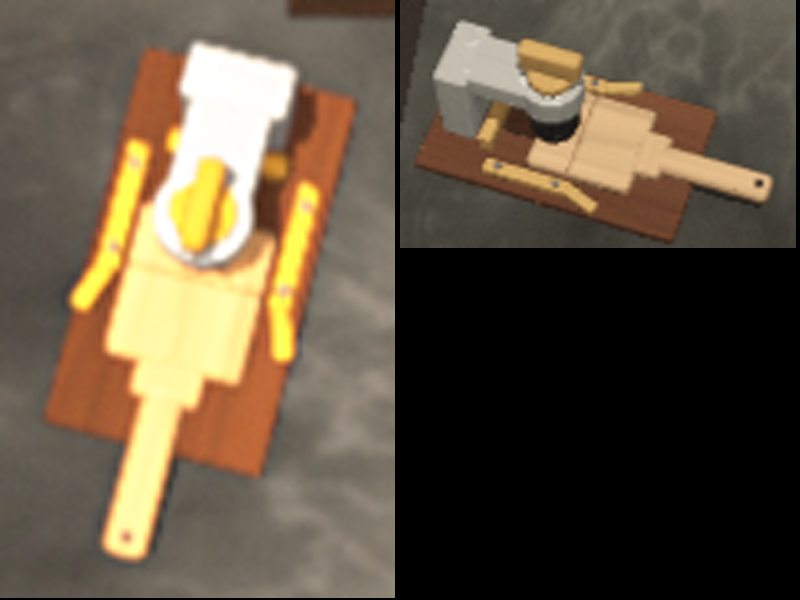

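```bash
cat >> h.py <<'E'
from scipy.spatial.transform import Rotation as Ro
def to(g,yaw,ahead=164,st=None):
    """grasp point g world, tool y axis at world yaw (deg), tool x down -> slide, rot units"""
    from bench import ctrl
    s=st or ctrl.read_state(); R0=Ro.from_euler("xyz",s["eef_rot"],degrees=True).as_matrix()
    best=None
    for k in(0,180):
        a=np.radians(yaw+k); x=np.array([0,0,-1.]); y=np.array([np.cos(a),np.sin(a),0]); R1=np.stack([x,y,np.cross(x,y)],1)
        rv=Ro.from_matrix(R0.T@R1).as_rotvec(degrees=True)
        sl=R0.T@(np.array(g)-x*ahead-s["ee_pos"])
        print("yaw+%d"%k,"slide",(sl/500).round(4),"rot",(rv/120).round(4))
E
cat > m.py <<'E'
from h import *
def rect(p): return cv2.minAreaRect(np.array(p,np.float32)[:,:2])
def comp(m,seed=None):
    n,l,s,c=cv2.connectedComponentsWithStats(m.astype(np.uint8)); k=1+np.argmax(s[1:,4]); return l==k
def measure(T,win=(140,255,275,351)):
    hsv=cv2.cvtColor(T["color"],cv2.COLOR_BGR2HSV).astype(int);H,S,V=hsv[...,0],hsv[...,1],hsv[...,2]
    w=np.zeros(H.shape,bool);w[win[0]:win[1],win[2]:win[3]]=1
    bed=comp(w&(H<12)&(S>130)&(V>50)&(V<190))|0
    return hsv,w,bed
E
python3 - <<'E'
from m import *
T=np.load("top0.npz");hsv,w,bed=measure(T)
P=lambda m,z:[ray(T,u+0.,v+0.,z) for v,u in np.argwhere(m)]
print("bed",rect(P(bed,12)),bed.sum())
for u,v in[(147,45),(355,100),(262,475),(45,420)]: print("corner",ray(T,275+u/5.2-.5,140+v/5.2-.5,12).round(1))
for u,v in[(142,210),(275,240),(240,385),(105,350),(133,405),(170,410),(125,537),(103,550),(147,558)]: print("paddle",u,v,ray(T,275+u/5.2-.5,140+v/5.2-.5,26).round(1)[:2])
for u,v in[(200,205),(200,232),(215,235),(210,160),(225,165),(183,247),(203,250)]: print("hsv",hsv[int(140+v/5.2),int(275+u/5.2)],pt(T,275+u/5.2,140+v/5.2).round())
for u,v in[(120,500),(165,300),(200,300),(150,450)]: print("wood",hsv[int(140+v/5.2),int(275+u/5.2)])
E
```

```text
Traceback (most recent call last):
  File "m.py", line 2, in rect
    def rect(p): return cv2.minAreaRect(np.array(p,np.float32)[:,:2])
                        ~~~~~~~~~~~~~~~^^^^^^^^^^^^^^^^^^^^^^^^^^^^^^
cv2.error: OpenCV(4.12.0) /io/opencv/modules/imgproc/src/convhull.cpp:143: error: (-215:Assertion failed) total >= 0 && (depth == CV_32F || depth == CV_32S) in function 'convexHull'
```

```bash
sed -i 's/np.array(p,np.float32)\[:,:2\]/np.ascontiguousarray(np.array(p,np.float32)[:,:2])/' m.py
python3 - <<'E'
from m import *
T=np.load("top0.npz");hsv,w,bed=measure(T)
P=lambda m,z:[ray(T,u+0.,v+0.,z) for v,u in np.argwhere(m)]
print("bed",rect(P(bed,12)),bed.sum())
for u,v in[(147,45),(355,100),(262,475),(45,420)]: print("corner",ray(T,275+u/5.2-.5,140+v/5.2-.5,12).round(1))
for u,v in[(142,210),(275,240),(240,385),(105,350),(133,405),(170,410),(125,537),(103,550),(147,558)]: print("paddle",u,v,ray(T,275+u/5.2-.5,140+v/5.2-.5,26).round(1)[:2])
for u,v in[(200,205),(200,232),(215,235),(210,160),(225,165),(183,247),(203,250)]: print("hsv",hsv[int(140+v/5.2),int(275+u/5.2)],pt(T,275+u/5.2,140+v/5.2).round())
for u,v in[(120,500),(165,300),(200,300),(150,450)]: print("wood",hsv[int(140+v/5.2),int(275+u/5.2)])
wood=w&(hsv[...,1]<150)&(hsv[...,1]>60)&(hsv[...,2]>170)
hd=wood.copy();hd[:222]=0;hd[243:]=0
print("handle",rect(P(hd,26)),hd.sum())
z=np.array([[pt(T,u,v)[2] for u in range(275,351)] for v in range(140,255)]); k=np.zeros_like(w);k[140:255,275:351]=z>125
print("knob",rect(P(k,140.5)),k.sum())
E
```

```text
bed ((520.332763671875, 83.60501861572266), (48.8548469543457, 91.93299865722656), 77.91799926757812) 303
corner [705.5  64.2  12. ]
corner [674.9 -58.8  12. ]
corner [453.5  -8.9  12. ]
corner [482.5 116.8  12. ]
paddle 142 210 [604.1  63.6]
paddle 275 240 [588.1 -13.5]
paddle 240 385 [503.6   4.7]
paddle 105 350 [522.1  82.5]
paddle 133 405 [490.8  65.6]
paddle 170 410 [488.4  44.4]
paddle 125 537 [415.5  67.9]
paddle 103 550 [407.9  80.2]
paddle 147 558 [403.9  55.1]
hsv [ 28 175 255] [584.  25. 143.]
hsv [ 27 178 255] [570.  25. 141.]
hsv [ 18 188 235] [573.  18. 115.]
hsv [ 24 104 254] [609.  21. 140.]
hsv [ 18  54 242] [614.  13. 102.]
hsv [ 19 131 249] [563.  34. 135.]
hsv [ 14  60 167] [564.  24. 122.]
wood [ 28  96 255]
wood [ 28  89 255]
wood [ 27  91 255]
wood [ 28  86 255]
handle ((447.46923828125, 59.68999481201172), (26.010162353515625, 66.93317413330078), 76.42343139648438) 182
knob ((533.1198120117188, 35.409690856933594), (295.0504150390625, 197.46897888183594), 5.948606491088867) 138
```

```bash
python3 -c "
from h import *
to([450.7,59,126],76.7)"
```

```text
yaw+0 slide [ 0.2292 -0.8473  0.7579] rot [-1.063e-01 -1.000e-04  9.000e-04]
yaw+180 slide [ 0.2292 -0.8473  0.7579] rot [1.3937e+00 1.3000e-03 1.0000e-04]
```

```bash
python3 -m pendant '{"fingers":[70,70,70,70,70,70,70,70,70,70,70,70,70,70,70,70],"slide":[[0.05,-0.847,0.758],[0.05,-0.847,0.758],[0.05,-0.847,0.758],[0.05,-0.847,0.758],[0.05,-0.847,0.758],[0.05,-0.847,0.758],[0.05,-0.847,0.758],[0.05,-0.847,0.758],[0.05,-0.847,0.758],[0.05,-0.847,0.758],[0.05,-0.847,0.758],[0.229,-0.847,0.758],[0.229,-0.847,0.758],[0.229,-0.847,0.758],[0.229,-0.847,0.758],[0.229,-0.847,0.758]],"rot":[[-0.106,0,0],[-0.106,0,0],[-0.106,0,0],[-0.106,0,0],[-0.106,0,0],[-0.106,0,0],[-0.106,0,0],[-0.106,0,0],[-0.106,0,0],[-0.106,0,0],[-0.106,0,0],[-0.106,0,0],[-0.106,0,0],[-0.106,0,0],[-0.106,0,0],[-0.106,0,0]]}' 8; python3 - <<'E'
from h import *
from bench import ctrl,imaging
to([450.7,59,34],76.7); print(ctrl.read_state()["joint_positions"])
a=imaging.capture("top")["color"][120:270,240:390];b=imaging.capture("side")["color"][150:300,230:430]
cv2.imwrite("pics/c1.png",np.hstack([cv2.resize(a,(340,340)),cv2.resize(b,(453,340))]))
E
```

```text
clock: 1.7
ee_pos: [451.7, 60.4, 292.0]
eef_rot: [34.7, 89.8, 21.4]
contact_force: [0.7, 0.2, 0.2]
width: 0.7
yaw+0 slide [ 0.188  -0.0036 -0.0019] rot [ 0.0003  0.0014 -0.001 ]
yaw+180 slide [ 0.188  -0.0036 -0.0019] rot [-1.4996  0.0015  0.0022]
[-21.64860907  14.90249392  10.19243822 123.84501762  -4.00093707
  41.34801392  67.94622374]
```

View pics/c1.png

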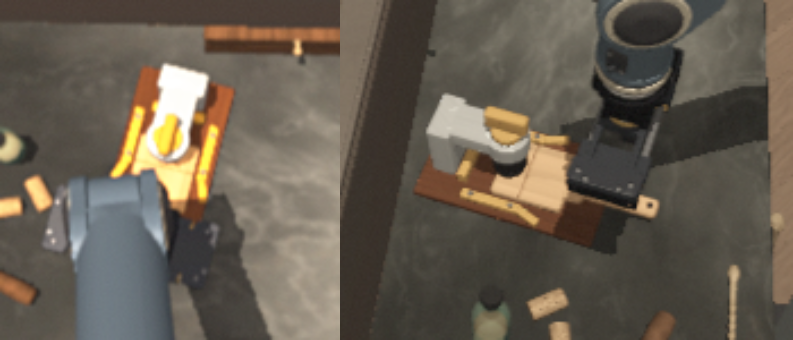

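The gripper is above the handle, with the handle end at about (650,207) in the right-hand crop and the bar clear. I'll descend and grip lightly.

```bash
python3 -m pendant '{"fingers":[70,70,70,70,70,0,0,0,0,0,0,0],"slide":[[0.06,-0.003,-0.002],[0.12,-0.003,-0.002],[0.16,-0.003,-0.002],[0.188,-0.003,-0.002],[0.188,-0.003,-0.002],[0.188,-0.003,-0.002],[0.188,-0.003,-0.002],[0.188,-0.003,-0.002],[0.188,-0.003,-0.002],[0.188,-0.003,-0.002],[0.188,-0.003,-0.002],[0.188,-0.003,-0.002]],"rot":[[0,0,0],[0,0,0],[0,0,0],[0,0,0],[0,0,0],[0,0,0],[0,0,0],[0,0,0],[0,0,0],[0,0,0],[0,0,0],[0,0,0]]}' 8;  python3 -c "
from h import *
a=np.radians(-13.3)
to([450.7+25*np.cos(a),59+25*np.sin(a),34],76.7)"
```

```text
clock: 3.0
ee_pos: [449.6, 58.1, 196.4]
eef_rot: [137.8, 90.0, 124.4]
contact_force: [-0.9, -0.5, 4.2]
width: 0.277
yaw+0 slide [-0.0031  0.0023  0.0516] rot [-0.0006 -0.     -0.    ]
yaw+180 slide [-0.0031  0.0023  0.0516] rot [ 1.4994 -0.      0.    ]
```

```bash
python3 -m pendant '{"fingers":[0,0,0,0,0,0,0,0,0,0,0,0],"slide":[[0,0,0.004],[0,0,0.008],[0,0,0.012],[0,0,0.016],[0,0,0.020],[0,0,0.024],[0,0,0.028],[0,0,0.032],[0,0,0.036],[0,0,0.040],[0,0,0.044],[0,0,0.048]],"rot":[[0,0,0],[0,0,0],[0,0,0],[0,0,0],[0,0,0],[0,0,0],[0,0,0],[0,0,0],[0,0,0],[0,0,0],[0,0,0],[0,0,0]]}' 8
```

```text
clock: 4.2
ee_pos: [470.0, 53.4, 195.7]
eef_rot: [-169.3, 89.4, 177.4]
contact_force: [-9.6, 1.8, 9.9]
width: 0.275
```

```bash
python3 -m pendant '{"fingers":[50,50,50,50,0,0,0,0,0],"slide":[[0,0,0],[0,0,0],[-0.008,0,-0.005],[-0.008,0,-0.005],[-0.008,0,-0.005],[-0.008,0,-0.005],[-0.008,0,-0.005],[-0.008,0,-0.005],[-0.008,0,-0.005]],"rot":[[0,0,0],[0,0,0],[0,0,0],[0,0,0],[0,0,0],[0,0,0],[0,0,0],[0,0,0],[0,0,0]]}' 8;  python3 - <<'E'
from h import *
from bench import imaging
a=imaging.capture("top")["color"][120:270,240:390];b=imaging.capture("side")["color"][180:280,250:400]
cv2.imwrite("pics/c2.png",np.hstack([cv2.resize(a,(300,300)),cv2.resize(b,(480,300),interpolation=cv2.INTER_CUBIC)]))
E
```

```text
clock: 5.1
ee_pos: [470.5, 53.3, 200.2]
eef_rot: [158.4, 90.0, 145.1]
contact_force: [0.5, 0.0, -0.7]
width: 0.272
```

View pics/c2.png

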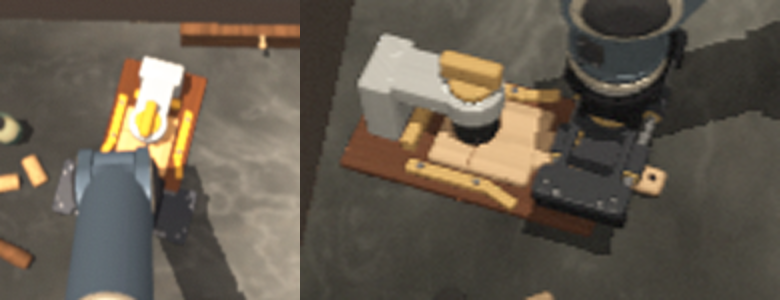

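The paddle has moved in, and with the tips raised the forces are clean (the far blade corner is at about (430,165) in the right-hand crop). I'll carry on in small pushes.

```bash
python3 -m pendant '{"fingers":[0,0,0,0,0,0,0],"slide":[[0,0,0.003],[0,0,0.006],[0,0,0.009],[0,0,0.012],[0,0,0.014],[0,0,0.016],[0,0,0.016]],"rot":[[0,0,0],[0,0,0],[0,0,0],[0,0,0],[0,0,0],[0,0,0],[0,0,0]]}' 8
```

```text
clock: 5.9
ee_pos: [476.0, 52.0, 199.9]
eef_rot: [-170.3, 89.5, 176.4]
contact_force: [-8.0, 0.8, 7.9]
width: 0.274
```

```bash
cat > look.py <<'E'
import sys
from h import *
from bench import imaging
d=imaging.capture("side"); np.savez(sys.argv[1]+".npz",**d)
S0=np.load("side0.npz"); a=np.radians(-13.0); o=np.array([588.8,26.1])
def press(p): q=p[:2]-o; return np.array([q[0]*np.cos(a)+q[1]*np.sin(a),-q[0]*np.sin(a)+q[1]*np.cos(a)])
def prof(d,y):
    out=[]
    for x in np.arange(-200,-140,1.):
        X=[o[0]+x*np.cos(a)-y*np.sin(a),o[1]+x*np.sin(a)+y*np.cos(a),26]; u,v=proj(d,X)
        out.append(cv2.getRectSubPix(d["color"],(1,1),(float(u),float(v)))[0,0].astype(int).sum())
    return np.array(out)
for y in(-4,0,4):
    r=[]
    for D in(S0,d):
        p=prof(D,y); r.append(-200+np.argmax(p>380) if (p>380).any() else None)
    print("handle end x' before/now at y",y,r)
cv2.imwrite(f"pics/{sys.argv[1]}.png",cv2.resize(d["color"][185:265,255:375],None,fx=6,fy=6,interpolation=cv2.INTER_CUBIC))
E
python3 look.py s1
```

```text
handle end x' before/now at y -4 [np.int64(-191), np.int64(-169)]
handle end x' before/now at y 0 [np.int64(-191), np.int64(-170)]
handle end x' before/now at y 4 [np.int64(-191), np.int64(-170)]
```

View pics/s1.png

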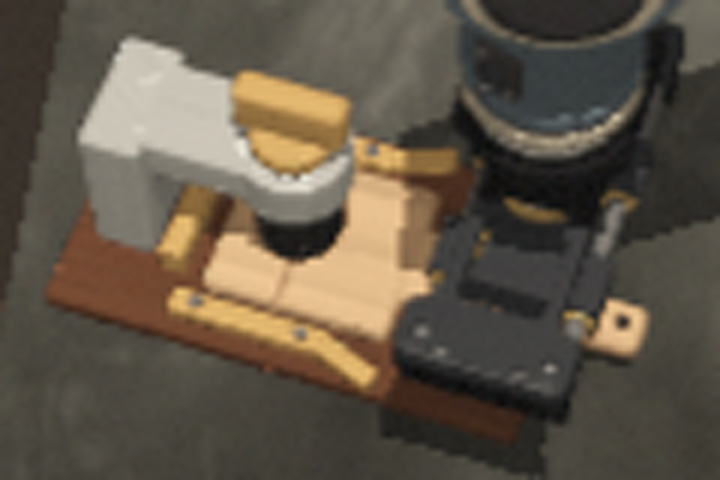

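The handle end is at (640,330) and there is still a gap between the blade and the stop near (215,240). The light grip slipped, with the paddle moving 21 mm. I'll regrip with a little more force, relieve the downward load and go on.

```bash
python3 -m pendant '{"fingers":[50,50,50,0,0,0,0,0,0,0,0,0,0,0],"slide":[[0,0,-0.004],[0,0,-0.004],[0,0,-0.004],[0,0,-0.004],[0,0,-0.004],[0,0,-0.004],[0,0,-0.004],[-0.002,0,-0.004],[-0.002,0,-0.001],[-0.002,0,0.002],[-0.002,0,0.005],[-0.002,0,0.008],[-0.002,0,0.008],[-0.002,0,0.008]],"rot":[[0,0,0],[0,0,0],[0,0,0],[0,0,0],[0,0,0],[0,0,0],[0,0,0],[0,0,0],[0,0,0],[0,0,0],[0,0,0],[0,0,0],[0,0,0],[0,0,0]]}' 14; python3 look.py s2
```

```text
clock: 7.35
ee_pos: [482.3, 50.5, 201.2]
eef_rot: [14.6, 90.0, 1.2]
contact_force: [-0.4, -0.3, -2.6]
width: 0.274
handle end x' before/now at y -4 [np.int64(-191), np.int64(-163)]
handle end x' before/now at y 0 [np.int64(-191), np.int64(-164)]
handle end x' before/now at y 4 [np.int64(-191), np.int64(-164)]
```

```bash
python3 -m pendant '{"fingers":[0,0,0,0,0,0,0],"slide":[[0,0,0.002],[0,0,0.004],[0,0,0.006],[0,0,0.008],[0,0,0.010],[0,0,0.012],[0,0,0.012]],"rot":[[0,0,0],[0,0,0],[0,0,0],[0,0,0],[0,0,0],[0,0,0],[0,0,0]]}' 14; python3 look.py s3
```

```text
clock: 8.1
ee_pos: [487.4, 49.3, 200.9]
eef_rot: [-167.8, 89.9, 178.8]
contact_force: [-3.0, 0.1, -2.4]
width: 0.274
handle end x' before/now at y -4 [np.int64(-191), np.int64(-159)]
handle end x' before/now at y 0 [np.int64(-191), np.int64(-159)]
handle end x' before/now at y 4 [np.int64(-191), np.int64(-159)]
```

```bash
python3 -m pendant '{"fingers":[0,0,0,0],"slide":[[0,0,0.002],[0,0,0.004],[0,0,0.006],[0,0,0.006]],"rot":[[0,0,0],[0,0,0],[0,0,0],[0,0,0]]}' 14; python3 -m pendant '{"fingers":[0,0,0],"slide":[[0,0,0.002],[0,0,0.004],[0,0,0.004]],"rot":[[0,0,0],[0,0,0],[0,0,0]]}' 14;python3 look.py s4
```

```text
clock: 8.55
ee_pos: [488.5, 49.1, 200.3]
eef_rot: [-169.8, 89.5, 176.9]
contact_force: [-9.6, 3.4, -1.0]
width: 0.272
clock: 8.85
ee_pos: [489.3, 49.1, 200.2]
eef_rot: [-171.0, 89.3, 175.8]
contact_force: [-13.0, 3.5, 3.5]
width: 0.272
handle end x' before/now at y -4 [np.int64(-191), np.int64(-159)]
handle end x' before/now at y 0 [np.int64(-191), np.int64(-159)]
handle end x' before/now at y 4 [np.int64(-191), np.int64(-159)]
```

View pics/s4.png

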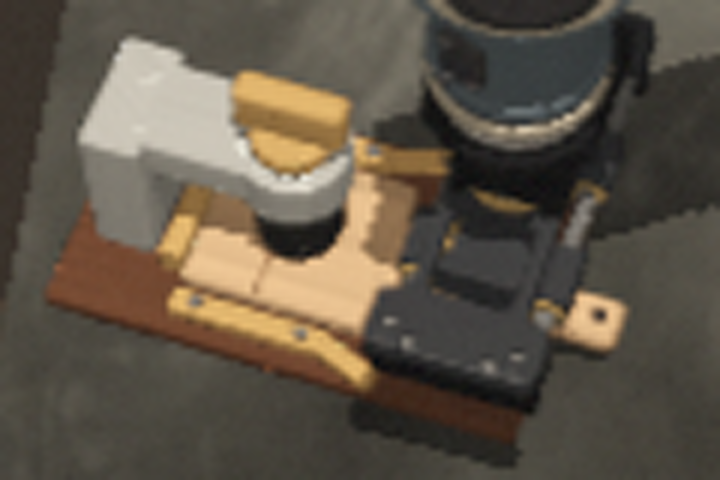

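The blade's far edge now meets the stop at about (180,262), and the push reads 13 N with no further motion. I'll relax, open, rise and check from the top.

```bash
python3 -m pendant '{"fingers":[0,0,50,50,50,50,50,50,50,50,50,50,50],"slide":[[0,0,-0.003],[0,0,-0.003],[0,0,-0.003],[0,0,-0.003],[0,0,-0.003],[-0.02,0,-0.003],[-0.06,0,-0.003],[-0.12,0,-0.003],[-0.18,0,-0.003],[-0.18,0.05,-0.05],[-0.18,0.2,-0.05],[-0.18,0.3,-0.05],[-0.18,0.3,-0.05]],"rot":[[0,0,0],[0,0,0],[0,0,0],[0,0,0],[0,0,0],[0,0,0],[0,0,0],[0,0,0],[0,0,0],[0,0,0],[0,0,0],[0,0,0],[0,0,0]]}' 14
python3 look.py s5; python3 - <<'E'
from m import *
from bench import imaging
T=imaging.capture("top"); np.savez("top5.npz",**T)
cv2.imwrite("pics/t5.png",cv2.resize(T["color"][140:255,275:351],None,fx=5.2,fy=5.2,interpolation=cv2.INTER_CUBIC))
E
```

```text
clock: 10.2
ee_pos: [503.7, 204.3, 292.8]
eef_rot: [58.3, 89.7, 45.3]
contact_force: [0.7, -0.1, 0.5]
width: 0.5
handle end x' before/now at y -4 [np.int64(-191), None]
handle end x' before/now at y 0 [np.int64(-191), None]
handle end x' before/now at y 4 [np.int64(-191), None]
```

View pics/t5.png

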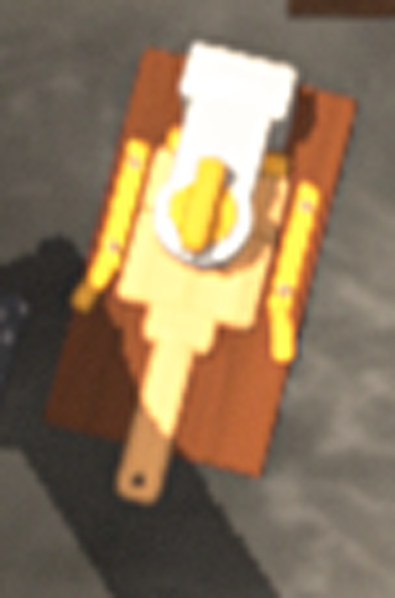

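The top view shows the blade square, its rear corner at about (288,180) against the stop (row ~165), and the handle end at (139,500). Now I'll locate the knob.

```bash
python3 - <<'E'
from m import *
from look import press
E
python3 - <<'E'
from m import *
T=np.load("top5.npz"); a=np.radians(-13.0); o=np.array([588.8,26.1])
def press(p): q=p[:2]-o; return np.array([q[0]*np.cos(a)+q[1]*np.sin(a),-q[0]*np.sin(a)+q[1]*np.cos(a)]).round(1)
for n,u,v,z in[("end",117,497,26),("end",160,502,26),("fr",118,298,26),("fr",250,327,26),("edgeR",288,180,26),("stopR",288,158,30)]: print(n,press(ray(T,275+u/5.2-.5,140+v/5.2-.5,z)))
hsv=cv2.cvtColor(T["color"],cv2.COLOR_BGR2HSV); 
pts=np.array([pt(T,u,v) for v in range(160,195) for u in range(300,330) if T["z_map"][v,u]>0]); k=pts[(pts[:,2]>133)&(pts[:,2]<150)]
k=k[np.linalg.norm(k[:,:2]-o,axis=1)<45]
r=rect(k);print("knob depth",r,k.mean(0).round(1),len(k))
for u,v in[(207,158),(226,164),(204,252),(182,246)]: print("bar corner",ray(T,275+u/5.2-.5,140+v/5.2-.5,140.5).round(1))
to([588.8,26.1,220],76.9); to([588.8,26.1,133.5],76.9)
E
```

```text
end [-157.4   11.9]
end [-154.2  -12.5]
fr [-46.7  40.4]
fr [-44.4 -37.3]
edgeR [ 44.3 -37.4]
stopR [ 56.  -34.4]
knob depth ((587.5181274414062, 26.03289794921875), (15.849580764770508, 52.012603759765625), 76.03108978271484) [586.8  26.2 138.7] 98
bar corner [611.6  23.8 140.5]
bar corner [608.5  13.6 140.5]
bar corner [560.8  24.2 140.5]
bar corner [563.8  35.9 140.5]
yaw+0 slide [-0.1841 -0.3026  0.2463] rot [-0.0003  0.0006 -0.0006]
yaw+180 slide [-0.1841 -0.3026  0.2463] rot [ 1.4997e+00 -1.0000e-03 -1.0000e-03]
yaw+0 slide [-0.0111 -0.3029  0.2461] rot [-0.0003  0.0006 -0.0006]
yaw+180 slide [-0.0111 -0.3029  0.2461] rot [ 1.4997e+00 -1.0000e-03 -1.0000e-03]Traceback (most recent call last):
  File "<stdin>", line 2, in <module>
  File "look.py", line 4, in <module>
    d=imaging.capture("side"); np.savez(sys.argv[1]+".npz",**d)
                                        ~~~~~~~~^^^
IndexError: list index out of range
```

The paddle is home: front, edge and handle all agree with home to within about 2 mm. The knob is at (588,26) with its bar at −13.5°. Moving above it.

```bash
python3 -m pendant '{"fingers":[50,50,50,50,50,50,50,50,50,50,50],"slide":[[-0.09,0,0],[-0.184,-0.05,0.04],[-0.184,-0.303,0.246],[-0.184,-0.303,0.246],[-0.184,-0.303,0.246],[-0.184,-0.303,0.246],[-0.184,-0.303,0.246],[-0.184,-0.303,0.246],[-0.184,-0.303,0.246],[-0.184,-0.303,0.246],[-0.184,-0.303,0.246]],"rot":[[0,0,0],[0,0,0],[0,0,0],[0,0,0],[0,0,0],[0,0,0],[0,0,0],[0,0,0],[0,0,0],[0,0,0],[0,0,0]]}' 20
python3 - <<'E'
from h import *
from bench import ctrl
print(ctrl.read_state()["joint_positions"].round(1))
to([588.2,26.1,134.5],76.6)
E
```

```text
clock: 11.45
ee_pos: [587.6, 25.1, 383.3]
eef_rot: [124.7, 90.0, 111.5]
contact_force: [-0.3, 0.2, -0.8]
width: 0.5
[-16.8  20.   13.2 102.2  -5.3  58.5  75.2]
yaw+0 slide [0.1695 0.0022 0.0008] rot [ 0.0015 -0.0001 -0.0002]
yaw+180 slide [0.1695 0.0022 0.0008] rot [-1.4985e+00  3.0000e-04 -2.0000e-04]
```

```bash
python3 -m pendant '{"fingers":[50,50,50,50,0,0,0,0,0,0,0],"slide":[[0.07,0.002,0.001],[0.13,0.002,0.001],[0.1695,0.002,0.001],[0.1695,0.002,0.001],[0.1695,0.002,0.001],[0.1695,0.002,0.001],[0.1695,0.002,0.001],[0.1695,0.002,0.001],[0.1695,0.002,0.001],[0.1695,0.002,0.001],[0.1695,0.002,0.001]],"rot":[[0,0,0],[0,0,0],[0,0,0],[0,0,0],[0,0,0],[0,0,0],[0,0,0],[0,0,0],[0,0,0],[0,0,0],[0,0,0]]}' 50
cat > st.py <<'E'
from h import *
from bench import ctrl
s=ctrl.read_state();R=Ro.from_euler("xyz",s["eef_rot"],degrees=True).as_matrix()
print("yaw y",np.degrees(np.arctan2(R[1,1],R[0,1])).round(2),"tau",s["wrist_torque"].round(3),"F",s["contact_force"].round(1),"j",s["joint_positions"].round(1)[[4,6]],"xyz",s["ee_pos"].round(1),"w",round(s["width"]*87,1))
E
python3 st.py
```

```text
clock: 12.55
ee_pos: [588.8, 24.1, 299.4]
eef_rot: [-18.0, 89.9, -31.4]
contact_force: [-1.6, -2.4, 5.9]
width: 0.178
yaw y 76.63 tau [-0.537  0.403  0.024] F [-1.6 -2.4  5.9] j [-6.9 76.5] xyz [588.8  24.1 299.4] w 15.5
```

```bash
python3 -m pendant '{"fingers":[0,0,0,0,0,0,0,0,0,0],"slide":[[0,0,0],[0,0,0],[0,0,0],[0,0,0],[0,0,0],[0,0,0],[0,0,0],[0,0,0],[0,0,0],[0,0,0]],"rot":[[0.033,0,0],[0.067,0,0],[0.1,0,0],[0.133,0,0],[0.167,0,0],[0.2,0,0],[0.233,0,0],[0.267,0,0],[0.3,0,0],[0.333,0,0]]}' 50 >/dev/null; python3 st.py
python3 -m pendant '{"fingers":[0,0,0],"slide":[[0,0,0],[0,0,0],[0,0,0]],"rot":[[0.033,0,0],[0.067,0,0],[0.1,0,0]]}' 50 >/dev/null; python3 st.py
python3 -m pendant '{"fingers":[0,0],"slide":[[0,0,0],[0,0,0]],"rot":[[0.033,0,0],[0.067,0,0]]}' 50 >/dev/null; python3 st.py
```

```text
yaw y 36.53 tau [-0.989  0.765  0.234] F [-3.6 -4.6  8.7] j [-12.6  41.8] xyz [588.3  23.1 299.4] w 15.7
yaw y 24.52 tau [-1.067  1.025  0.217] F [-4.5 -5.9  8. ] j [-14.4  31.5] xyz [588.1  22.9 299.4] w 16.0
yaw y 16.47 tau [-1.159  1.164  0.255] F [-6.2 -4.5  9.7] j [-15.7  24.7] xyz [588.   22.8 299.4] w 15.3
```

```bash
for i in 1; do :; done
python3 -m pendant '{"fingers":[0,0],"slide":[[0,0,0],[0,0,0]],"rot":[[0.033,0,0],[0.067,0,0]]}' 50 >/dev/null; python3 st.py
python3 -m pendant '{"fingers":[0,0],"slide":[[0,0,0],[0,0,0]],"rot":[[0.033,0,0],[0.067,0,0]]}' 50 >/dev/null; python3 st.py
python3 -m pendant '{"fingers":[0,0],"slide":[[0,0,0],[0,0,0]],"rot":[[0.033,0,0],[0.067,0,0]]}' 50 >/dev/null; python3 st.py
python3 -m pendant '{"fingers":[0,0],"slide":[[0,0,0],[0,0,0]],"rot":[[0.033,0,0],[0.067,0,0]]}' 50 >/dev/null; python3 st.py
```

```text
yaw y 8.43 tau [-1.078  1.353  0.267] F [-5.9 -4.1 10.1] j [-16.9  17.8] xyz [587.8  22.7 299.4] w 15.7
yaw y 0.39 tau [-1.147  1.526  0.234] F [-6.8 -5.  10.4] j [-18.2  11. ] xyz [587.6  22.6 299.4] w 15.9
yaw y -7.65 tau [-1.16   1.748  0.251] F [-7.4 -5.3 11. ] j [-19.6   4.2] xyz [587.5  22.7 299.4] w 15.6
yaw y -15.69 tau [-1.125  1.817  0.23 ] F [-8.6 -4.2 11.9] j [-20.9  -2.5] xyz [587.3  22.7 299.4] w 15.8
```

```bash
python3 -m pendant '{"fingers":[0,0],"slide":[[0,0,0],[0,0,0]],"rot":[[0.033,0,0],[0.067,0,0]]}' 50 >/dev/null; python3 st.py
python3 -m pendant '{"fingers":[0,0],"slide":[[0,0,0],[0,0,0]],"rot":[[0.033,0,0],[0.067,0,0]]}' 50 >/dev/null; python3 st.py
python3 -m pendant '{"fingers":[0,0],"slide":[[0,0,0],[0,0,0]],"rot":[[0.033,0,0],[0.067,0,0]]}' 50 >/dev/null; python3 st.py
python3 -m pendant '{"fingers":[0,0],"slide":[[0,0,0],[0,0,0]],"rot":[[0.033,0,0],[0.067,0,0]]}' 50 >/dev/null; python3 st.py
python3 -m pendant '{"fingers":[0,0],"slide":[[0,0,0],[0,0,0]],"rot":[[0.033,0,0],[0.067,0,0]]}' 50 >/dev/null; python3 st.py
```

```text
yaw y -23.72 tau [-1.056  2.033  0.195] F [-8.6 -4.6 12.8] j [-22.3  -9.3] xyz [587.1  22.7 299.3] w 15.7
yaw y -31.76 tau [-1.032  2.186  0.256] F [-8.4 -4.7 13.7] j [-23.7 -16. ] xyz [587.   22.8 299.3] w 15.4
yaw y -39.77 tau [-0.945  2.316  0.393] F [-10.5  -4.2  14. ] j [-25.2 -22.6] xyz [586.9  22.9 299.4] w 15.4
yaw y -47.8 tau [-0.813  2.461  0.371] F [-11.   -3.2  15.8] j [-26.7 -29.3] xyz [586.7  23.  299.4] w 15.5
yaw y -55.84 tau [-0.739  2.575  0.334] F [-12.6  -2.4  15.6] j [-28.2 -35.9] xyz [586.6  23.2 299.4] w 15.8
```

The moment stepped from about 0.24 to 0.37 N m at yaw ≈ −36°, so that's touch. The target is −126°.

```bash
python3 -m pendant '{"fingers":[0,0,0,0,0,0],"slide":[[0,0,0],[0,0,0],[0,0,0],[0,0,0],[0,0,0],[0,0,0]],"rot":[[0.033,0,0],[0.067,0,0],[0.1,0,0],[0.133,0,0],[0.167,0,0],[0.2,0,0]]}' 50 >/dev/null; python3 st.py
python3 -m pendant '{"fingers":[0,0,0,0,0,0],"slide":[[0,0,0],[0,0,0],[0,0,0],[0,0,0],[0,0,0],[0,0,0]],"rot":[[0.033,0,0],[0.067,0,0],[0.1,0,0],[0.133,0,0],[0.167,0,0],[0.2,0,0]]}' 50 >/dev/null; python3 st.py
```

```text
yaw y -79.81 tau [-0.342  2.802  0.377] F [-13.8  -1.   17. ] j [-32.9 -55.5] xyz [586.4  23.7 299.3] w 15.4
yaw y -103.78 tau [0.034 2.963 0.366] F [-14.1   0.3  18. ] j [-37.8 -75. ] xyz [586.5  24.3 299.3] w 15.4
```

```bash
python3 -m pendant '{"fingers":[0,0,0,0,0,0,0],"slide":[[0,0,0],[0,0,0],[0,0,0],[0,0,0],[0,0,0],[0,0,0],[0,0,0]],"rot":[[0.033,0,0],[0.067,0,0],[0.1,0,0],[0.133,0,0],[0.167,0,0],[0.185,0,0],[0.185,0,0]]}' 50 >/dev/null; python3 st.py
python3 -m pendant '{"fingers":[40,40,40,40,40,40,40,40,40],"slide":[[0,0,0],[0,0,0],[0,0,0],[0,0,0],[-0.03,0,0],[-0.09,0,0],[-0.16,0,0],[-0.2,0,0],[-0.2,0,0]],"rot":[[0,0,0],[0,0,0],[0,0,0],[0,0,0],[0,0,0],[0,0,0],[0,0,0],[0,0,0],[0,0,0]]}' 50; python3 st.py; python3 -c "
from h import *
to([430,180,270],-126)"
```

```text
yaw y -125.87 tau [0.447 2.826 0.12 ] F [-12.5   2.4  19.2] j [-42.3 -93.1] xyz [586.7  24.9 299.3] w 15.7
clock: 18.65
ee_pos: [589.5, 23.7, 402.5]
eef_rot: [-138.4, 89.6, 5.7]
contact_force: [-0.2, 0.4, 0.4]
width: 0.401
yaw y -125.92 tau [-0.008  0.17   0.   ] F [-0.2  0.4  0.4] j [-34.4 -99.1] xyz [589.5  23.7 402.5] w 34.9
yaw+0 slide [-0.0649 -0.0663  0.4413] rot [ 0.0007 -0.0025  0.0022]
yaw+180 slide [-0.0649 -0.0663  0.4413] rot [-1.4993 -0.0035 -0.0039]
```

Now I'll clear the view and check the bar angle and paddle.

```bash
python3 -m pendant '{"fingers":[40,40,40,40,40,40,40,40,40],"slide":[[-0.065,0,0.05],[-0.065,-0.066,0.44],[-0.065,-0.066,0.44],[-0.065,-0.066,0.44],[-0.065,-0.066,0.44],[-0.065,-0.066,0.44],[-0.065,-0.066,0.44],[-0.065,-0.066,0.44],[-0.065,-0.066,0.44]],"rot":[[0,0,0],[0,0,0],[0,0,0],[0,0,0],[0,0,0],[0,0,0],[0,0,0],[0,0,0],[0,0,0]]}'
python3 - <<'E'
from m import *
from bench import imaging
T=imaging.capture("top");S=imaging.capture("side");o=np.array([588.,26])
pts=np.array([pt(T,u,v) for v in range(160,195) for u in range(300,330) if T["z_map"][v,u]>0]); k=pts[(pts[:,2]>133)&(pts[:,2]<150)]
k=k[np.linalg.norm(k[:,:2]-o,axis=1)<45]; print("bar",rect(k),len(k))
a=cv2.resize(T["color"][140:255,275:351],None,fx=4.5,fy=4.5,interpolation=cv2.INTER_CUBIC);b=cv2.resize(S["color"][185:265,255:375],None,fx=3.7,fy=3.7,interpolation=cv2.INTER_CUBIC)
c=np.zeros((a.shape[0],a.shape[1]+b.shape[1],3),np.uint8);c[:,:a.shape[1]]=a;c[:b.shape[0],a.shape[1]:]=b;cv2.imwrite("pics/f.png",c);print(c.shape)
E
```

```text
clock: 19.55
ee_pos: [430.7, 178.8, 431.1]
eef_rot: [162.1, 89.9, -54.1]
contact_force: [-0.1, -0.6, 0.6]
width: 0.401
bar ((587.0525512695312, 25.874095916748047), (16.294479370117188, 50.67951965332031), 54.950103759765625) 104
(518, 786, 3)
```

View pics/f.png

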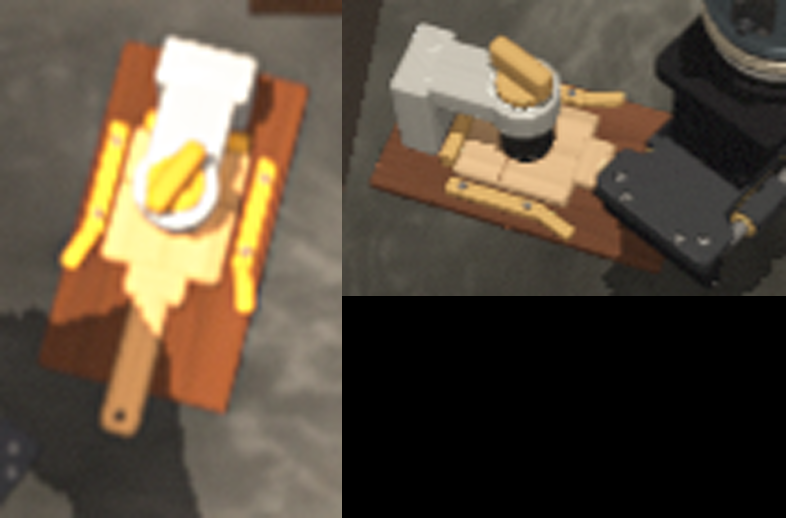

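The final view shows the bar at 55° mod 180 (about 201° turned), matching the gripper's 202°. The paddle is still home and square, with its blade at the stop (235,145) and its handle end at (120,425). Handing in.

```bash
python3 -c "
from bench import ctrl
print(ctrl.finish_job())"
```

```text
the job is handed in; nothing more can be done
None
```

The paddle is home against the brass stop, and the knob is a quarter turn past the point where the pad touched. The job was handed in at about 20 s of the 72 s allowed, and no verdict was reported.

- **Sliding it in:** I gripped the handle lightly and pushed the paddle about 32 mm in small steps until it stopped moving, with 13 N at the wrist against the 30 N limit. In the first two pushes the fingers dragged or slipped under load, so I raised them, regripped slightly harder and carried on.
- **Home check:** The top view then put the blade's edge and the handle end within about 2 mm of home, and square.
- **Tightening:** The turning moment stepped from about 0.24 to 0.37 N m after roughly 112° of knob turn, which I took as the touch. I turned about 90° more (202° in all by the gripper), then let go and moved clear.
- **Last checks:** The camera put the bar about 201° from its start, agreeing with the gripper. The paddle still looked home and square by eye.
- **Not checked:**
  - The pad force was never measured; about 64 N is worked out from the angle.
  - The touch angle is only known to within about 8°, inside the 30° tolerance.
  - I did not measure the bystanders again at the end; the arm's path kept clear of them.

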